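Dock the blue bin on its limit switch and pour in the gate balls

ROBOT

A 7-joint arm with a two-finger parallel gripper is mounted at the origin on the work surface. World frame = base frame: x ahead of the robot, y to its left, z up, the work surface at z = 0. Lengths are in m, angles in rad, forces in N, time in s.
With the tool pointing down it reaches from about 0.425 to 0.875 m from the base axis. Payload 4.7 kg.
Tool frame: the origin (TCP) lies between the finger pads; the fingertips stand 8 mm ahead of it and the grasp point (between the pads) lies 11 mm behind it; z points along the fingers, y is the direction in which the jaws open and shut (so a half turn about z gives the same grasp; the last joint's range is limited). The gripper opens to 87 mm and grips with 3 to 60 N. Pads are 19 mm wide; open, the fingers measure 117 mm over their backs; the gripper's body (75 mm by 190 mm) begins 51 mm behind the grasp point.
Start: joints at [-1.33, 0.321, -0.07, 1.45, 0.023, 1.371, -0.057], TCP at [0.146, 0.633, 0.231] pointing down, gripper open.
Joint ranges: [-2.86, 2.86], [-0.3, 2.09], [-1.38, 1.24], [0.06, 2.45], [-1.56, 4.7], [0.09, 2.05], [-2.69, 2.69]. Speed limits (rad/s): [2.57, 2.57, 3.14, 3.14, 3.14, 3.14, 3.14].

INTERFACE

Orientations are given as a rotation vector (axis times angle).
In Python, from bench import ctrl, optics, ticket gives the robot as it stands.
- The arm moves only by the tool play_rows, never from a script. Its argument "motion" is a list of rows, each a list of 5 numbers: the closure, from 0 (fully open) to 1 (shut), then the shift along the tool's x, y, z in cm, then the turn about the tool's z in rad. In form: [[jaw, tx, ty, tz, spin], ...]. A call has 1 to 20 rows; each row shifts and turns the commanded pose from where the row before left it, along the tool's axes as they then stand; what a row does not reach is not made up. A row lasts 1/8 s, in which the tool goes at most 62.5 mm and 10.7 degrees, less where a joint would pass 70% of its speed; a pose out of reach is approached as far as the arm can. A call is refused whole if a number of a shift passes 6.25 or a number of a turn 0.188, either way. A call with a gripper value outside its range is refused whole. The fingers move at their own pace and stop on an object; "force" is the grip in N (left out, the last holds). Time passes only in rows, so rows that do not move let the fingers close. It gives the time, the measured TCP pose, the force and the opening at its end, in the units of the state.
- ctrl.get_state(): the state, without advancing time (a new reading comes with each control period).
- optics.get_image(name): name is "scene" or "top" or "wrist"; returns the picture (420x560x3 uint8, red, green, blue); there is no depth.
- optics.calibration(name): a dict with "K" (3x3 intrinsics, pixels), "pose" (4x4, takes a point from camera to world coordinates); the wrist camera has in their place "hand_eye" (4x4, takes a point from camera to tool coordinates, whose origin is the TCP and whose axes are the flange's). Camera axes: x right, y down, z forward; pixel columns grow to the right and rows downward; lengths in m; the calibration is good to about 2 mm. A picture is of the moment at which its call begins: read the wrist's pose just before it. calibration takes no time and is no camera call.
- ticket.close_job(): hands the job in, once; it reports no verdict.
The state is a dict: "time": time; "joint_positions": joint angles; "qd": joint speeds; "joint_torque": joint torques, N m; "position": TCP position; "tool_rot": TCP orientation; "ft_force": force on the tool from outside, world axes, zero at the start; "torque": the same for the moment, N m; "grip_width": opening from 0.0 (shut) to 1.0 (fully open).
Only numpy, scipy, OpenCV 4.12 (cv2) and the standard library are available. Lean on these libraries where they do the work, as an engineer would, in place of code of your own. Each camera call takes 0.05 s, during which the arm holds its last target.

TASK

Push the blue bin along its track until its striker swings the limit switch's roller arm into the green field of the dial, and stop there without forcing the arm deep into the red. Only then, leaving the bin standing on the switch, raise the pan by its red grip so that all three steel balls run out of the notched corner into the bin, then lower it gently (not letting it drop) back onto its rest and let go. Leave the paint can, the hammer and the tube offcut where they are.

Things in the scene. Friction and masses are not known exactly. Their poses are not given: they have to be found in the camera images.
- station: fixed green base plate, top at z = 6 mm, with track, pan stand and switch. Origin on the work surface straight below the tip of the pan's notched corner; +y runs along the track, the way the bin is pushed (under the notch); +x is the switch's side. Side rails 14 mm high at x = -82 and 82 mm, y = -305 to 95 mm. Posts at x = -98 and 98, y = 45 mm, 105 mm high, carry the pan's hinge.
- bin: loose blue steel bin, 150 mm (x) by 160 mm (y), walls and floor 4 mm thick, 60 mm high, but its -y end wall, the one to push, is 100 mm high. About 0.8 kg. Slides on the plate between the rails with 3 mm play each side and stays where left, also against the switch's spring. Origin at the centre of its underside; axes parallel to the station's.
- striker (a point): middle of the +y face of the steel striker bar on the bin's +x side: 20 mm in +y of the bin's origin, 115 mm in +x, 45 mm above its underside; the bar is 10 mm thick, 22 mm high and ends at x = 140 mm. This face meets the roller
- bin_push (a point): middle of the outer face of the bin's high -y end wall, 50 mm above the bin's underside: push here in the station's +y direction
- roller_arm (a joint): angle of the switch's roller arm (rad): 0 at rest, pointing to the station's -x across the striker's path; grows as the roller is pushed to +y; hard stop 1.1. The dial below it is white to 0.45, green (tripped) from 0.45 to 0.80, red above; from 0.95 the switch is overtravelled and damaged. Light return spring, 1 to 2 N at the roller.
- roller (a point): centre of the white roller (24 mm diameter, 24 mm high, upright axis) on the arm's end, 70 mm from the pivot; 52 mm above the table
- switch_pivot (a point): pivot of the roller arm on top of the yellow switch; 70 mm from the roller. The switch sits at a different place along the track each time
- pan (a joint): tilt of the pan (rad): 0 = down on its rest, where its floor slopes 0.07 back so that the balls stay in the rear corner; grows as the rear corner with the red grip is raised; hard stop 0.65. The balls run out by 0.3 to 0.5. The pan falls if let go while raised; falling faster than 2.5 rad/s counts as dropped.
- pan_hinge (a point): middle of the pan's hinge, 100 mm above the table; hinge axis is level, along the station's x
- pan_grip (a point): centre of the graspable part of the red upright fin at the pan's rear (+y) corner: 10 mm thick along the station's x, 36 mm along y; its top is 20 mm above this point, the pan's rim 25 mm below. At rest about 200 mm in +y from the hinge and 141 mm above the table; moves in an arc about the hinge axis. Lifting takes about 4 N.
- pan_notch (a point): tip of the pan's notched corner, over the track, 45 mm in -y from the hinge. The pan is a square of aluminium with 160 mm sides, 3 mm floor and 30 mm rim, its diagonal along the station's y, about 0.4 kg; the opening in the rim at this corner is 88 mm wide
- ball1_center (a point): centre of a hollow steel ball, 36 mm diameter, about 80 g, in the pan's rear corner
- ball2_center (a point): centre of a second such ball, beside the first
- ball3_center (a point): centre of a third such ball, beside the first
- paint_can: bystander: standing paint can with a blue band, 64 mm diameter, 120 mm high; origin at the centre of its underside
- hammer: bystander: hammer, 180 mm long, lying on the table; origin on its underside, near the middle
- tube: bystander: blue square-tube offcut, 130 x 40 x 40 mm, lying; origin at the centre of its underside
Mind the look-alikes: they are no part of the job. Leave any yellow look-alike of the part that bears ball3_center alone. What is shaped like the part that bears ball2_center but orange is not meant.

How it is judged:
On the way, in this order (a step that is already met when the one before it is completed fails the run):
1. the bin stands on the switch: roller arm in the green field (0.45 to 0.80 rad) for 0.3 s, with the bin's striker against the roller (value of joint roller_arm between 0.45 and 0.8 rad and contact force between bin and roller_arm above 0.1 N), for 0.3 s.
2. the pan is raised by more than 0.25 rad while the arm is in the green field (value of joint roller_arm between 0.45 and 0.8 rad and value of joint pan above 0.25 rad), for 0.1 s.
At the end, for the whole second after the job is handed in: the roller arm is held in the green field (0.45 to 0.80 rad) by the bin, which is at rest; all three balls are inside the bin (below its 60 mm walls); the pan is down on its rest (under 0.04 rad) (value of joint roller_arm between 0.45 and 0.8 rad and linear speed of bin below 0.02 m/s and x of ball1_center in the frame of bin between -0.075 and 0.075 m and y of ball1_center in the frame of bin between -0.08 and 0.08 m and z of ball1_center in the frame of bin between 0 and 0.06 m and x of ball2_center in the frame of bin between -0.075 and 0.075 m and y of ball2_center in the frame of bin between -0.08 and 0.08 m and z of ball2_center in the frame of bin between 0 and 0.06 m and x of ball3_center in the frame of bin between -0.075 and 0.075 m and y of ball3_center in the frame of bin between -0.08 and 0.08 m and z of ball3_center in the frame of bin between 0 and 0.06 m and value of joint pan below 0.04 rad); the robot touches nothing.
It fails at once if the roller arm is forced past 0.95 rad (value of joint roller_arm above 0.95 rad).
It fails at once if the pan is dropped (falls faster than 2.5 rad/s) (velocity of joint pan below -2.5 rad/s).
It fails at once if the pan is raised by more than 0.25 rad before the bin is on the switch (value of joint pan above 0.25 rad and value of joint roller_arm below 0.35 rad).
It fails at once if the paint can, hammer or tube is moved by more than 30 mm (distance of any of paint_can, hammer, tube from where it was at the start of the episode above 0.03 m).
It also fails if it takes over 69 s, if anything falls off the work surface, if the arm or the gripper's body presses on something with over 40 N, if the wrist force passes 120 N, or if a joint passes its speed limit or range.

## Working session

There is one attempt and no reset: what is moved stays moved. The work goes in short steps, Python scripts to look and compute and a tool call to move; the robot and the scene stay as the last step left them, time stands still between calls to the robot, and variables do not carry over. Pictures are saved under pics/ and viewed, and the job is handed in when it is done.

Besides the shell and the picture viewer there is one more tool, called after "Emit:" in YAML: its name, and indented under it one key for each argument. play_rows: Moves the arm, as the interface text tells. Its arguments: {"type":"object","properties":{"motion":{"type":"array"},"force":{"type":"number"}},"required":["motion"]}

```bash
mkdir -p pics
python3 - <<'E'
from bench import ctrl, optics, ticket
import cv2
for n in ["scene","top","wrist"]:
    cv2.imwrite(f"pics/{n}0.png",optics.get_image(n)[:,:,::-1])
    print(n,optics.calibration(n))
print(ctrl.get_state())
E
```

```text
scene {'K': array([[537.93545505,   0.        , 275.18283355],
       [  0.        , 537.93545505, 212.37502679],
       [  0.        ,   0.        ,   1.        ]]), 'pose': array([[-0.62287571,  0.55850397, -0.54781308,  1.16870694],
       [ 0.78204951,  0.42608077, -0.45481177,  0.57140782],
       [-0.02060156, -0.71170815, -0.70217312,  0.89487697],
       [ 0.        ,  0.        ,  0.        ,  1.        ]])}
top {'K': array([[476.50901868,   0.        , 278.40905924],
       [  0.        , 476.50901868, 227.35745004],
       [  0.        ,   0.        ,   1.        ]]), 'pose': array([[-2.53667312e-02, -9.91299686e-01,  1.29156734e-01,
         4.27428236e-01],
       [-9.99678134e-01,  2.52053961e-02, -2.88382390e-03,
         7.59666055e-02],
       [-3.96712914e-04, -1.29188316e-01, -9.91619999e-01,
         1.15050174e+00],
       [ 0.00000000e+00,  0.00000000e+00,  0.00000000e+00,
         1.00000000e+00]])}
wrist {'K': array([[335.31436119,   0.        , 275.65793578],
       [  0.        , 335.31436119, 208.00135687],
       [  0.        ,   0.        ,   1.        ]]
[... 342 characters left out ...]
000000e+00]])}
{'time': 0.15, 'joint_positions': array([-1.32990945,  0.32166358, -0.07011195,  1.45139252,  0.02258563,
        1.37077192, -0.05691676]), 'qd': array([-0.00021915, -0.00413388, -0.00184408, -0.00412176,  0.0006859 ,
       -0.00101464,  0.00128506]), 'joint_torque': array([ 8.51976051e-05, -4.91800046e+01, -4.04614583e-01, -3.12873816e+01,
       -6.40555169e-02,  4.04995191e-02,  1.19654328e-04]), 'position': array([0.14608435, 0.63296382, 0.22970703]), 'tool_rot': array([-3.55413796e-01, -3.12131995e+00,  2.26930546e-03]), 'ft_force': array([-0.14183221, -0.71442785,  0.04691845]), 'torque': array([-0.0486205 ,  0.02675052, -0.00228715]), 'grip_width': 1.0022933848964648}
```

View pics/scene0.png

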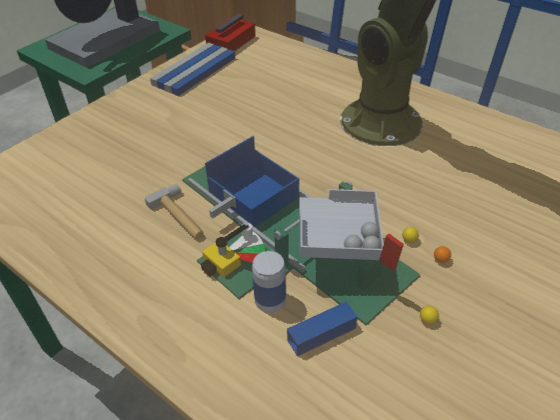

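View pics/top0.png

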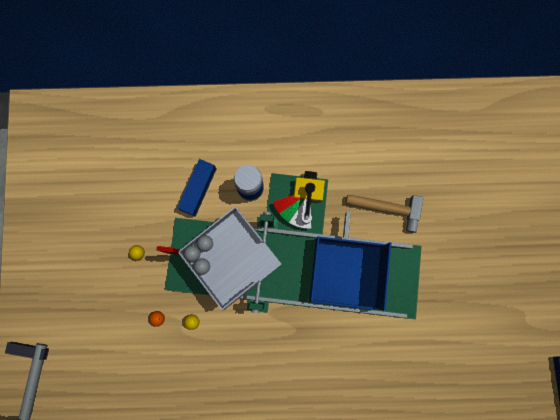

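View pics/wrist0.png

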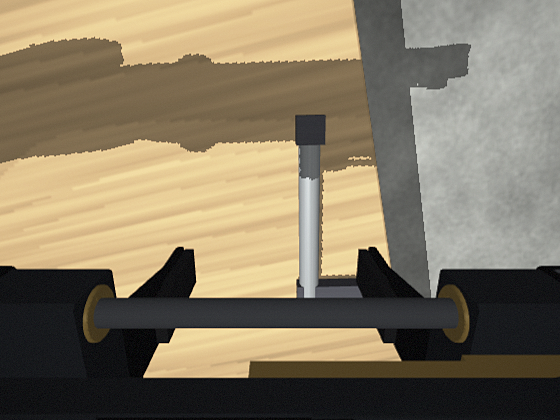

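Run:
```python
import cv2
im=cv2.imread("pics/top0.png")
c=im[165:325,150:300];cv2.imwrite("pics/t1.png",cv2.resize(c,None,fx=5,fy=5,interpolation=cv2.INTER_CUBIC)[:600*2][:, :750][:800])
c=im[160:325,240:430];cv2.imwrite("pics/t2.png",cv2.resize(c,None,fx=4,fy=4,interpolation=cv2.INTER_CUBIC)[:600])
c=im[200:320,150:290];cv2.imwrite("pics/t1.png",cv2.resize(c,None,fx=5,fy=5,interpolation=cv2.INTER_CUBIC))
im=cv2.imread("pics/scene0.png")
c=im[130:330,150:420];cv2.imwrite("pics/s1.png",cv2.resize(c,None,fx=2.9,fy=2.9,interpolation=cv2.INTER_CUBIC))
```

```text
(no output)
```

View pics/t1.png

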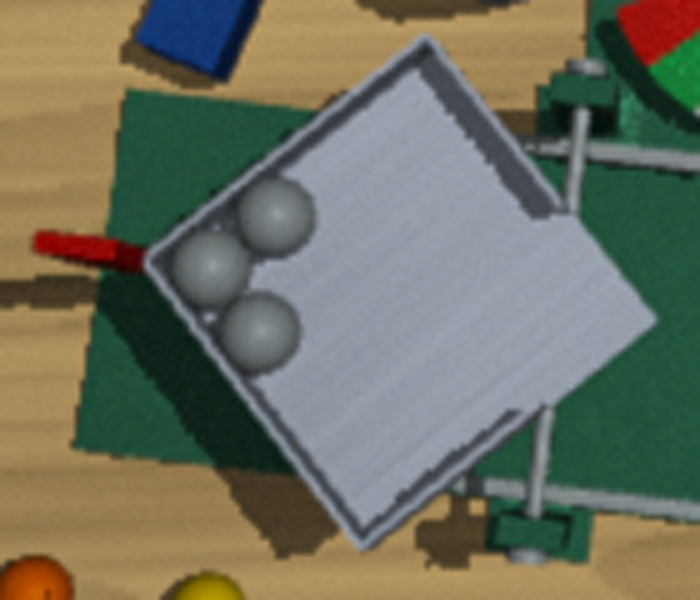

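View pics/t2.png

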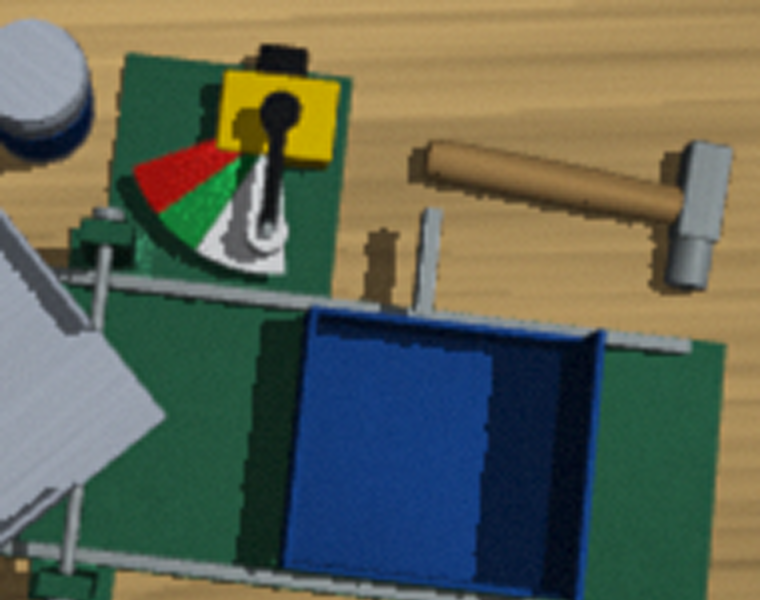

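View pics/s1.png

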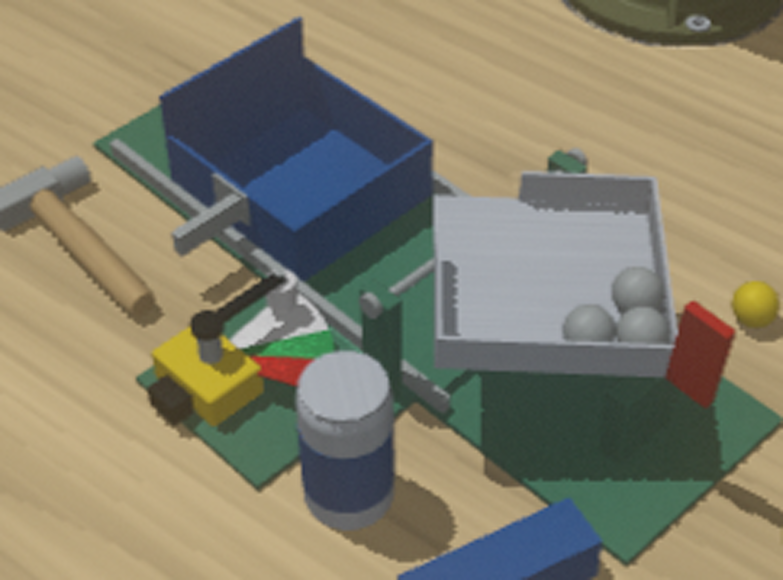

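```bash
cat > h.py <<'E'
import numpy as np, cv2
from bench import ctrl, optics
from scipy.optimize import least_squares
from scipy.spatial.transform import Rotation as R
C={n:optics.calibration(n) for n in("scene","top")}
def proj(n,P):
    K,T=C[n]["K"],C[n]["pose"]; p=(np.asarray(P)-T[:3,3])@T[:3,:3]
    return (p@K.T)[...,:2]/p[...,2:3]
def tri(pix,z=None):
    f=lambda P:np.concatenate([proj(n,P)-u for n,u in pix.items()])
    s=least_squares(f,[.5,0,.1]); return s.x,np.round(s.fun,1)
def atz(n,u,z):
    K,T=C[n]["K"],C[n]["pose"]; d=T[:3,:3]@np.linalg.solve(K,[*u,1]); return T[:3,3]+d*(z-T[2,3])/d[2]
def st(p,P):
    c,s=np.cos(p[2]),np.sin(p[2]);P=np.asarray(P,float)
    return np.array([p[0]+c*P[0]-s*P[1],p[1]+s*P[0]+c*P[1],P[2]])
def inv(p,W):
    c,s=np.cos(p[2]),np.sin(p[2]);d=np.asarray(W)[:2]-p[:2]
    return np.array([c*d[0]+s*d[1],-s*d[0]+c*d[1],*W[2:]])
E
cat > fit.py <<'E'
from h import *
t1=lambda a,b:(150+a/5,200+b/5)
t2=lambda a,b:(240+a/4,160+b/4)
s1=lambda a,b:(150+a/2.9,130+b/2.9)
obs=[("top",t1(580,90),(.098,.045,.105),0),("top",t1(525,530),(-.098,.045,.105),0),
("top",t2(690,345),(.082,-.305,.020),0),("scene",s1(385,300),(.098,.045,.105),0),("scene",s1(568,160),(-.098,.045,.105),0),
("scene",s1(118,146),(.082,-.305,.020),0),("scene",s1(446,402),(.082,.095,.020),0),
("top",t2(603,332),(.075,-.08,.106),1),("top",t2(580,598),(-.075,-.08,.106),1),
("top",t2(312,310),(.075,.08,.066),1),("top",t2(285,568),(-.075,.08,.066),1),
("scene",s1(300,18),(-.075,-.08,.106),1),("scene",s1(162,97),(.075,-.08,.106),1),
("scene",s1(432,142),(-.075,.08,.066),1),("scene",s1(295,228),(.075,.08,.066),1)]
def f(q):
    r=[]
    for n,u,P,b in obs:
        P=np.array(P)
        if b: P=P+[q[4],q[3],0]
        r.append(proj(n,st(q[:3],P))-u)
    return np.concatenate(r)
s=least_squares(f,[.5,.05,0,-.15,0],loss="soft_l1",f_scale=1.5)
print(s.x); print(np.round(f(s.x).reshape(-1,2),1).tolist())
p=s.x[:3]
for nm,d in dict(piv=dict(top=t2(281,108),scene=s1(208,320)),rol=dict(top=t2(266,234),scene=s1(283,287)),
 notch=dict(top=t1(657,320),scene=s1(434,198)),fin=dict(top=t1(35,243),scene=s1(733,330))).items():
    W,r=tri(d);print(nm,W,inv(p,W),r)
print("roller at z.064",inv(p,atz("top",t2(266,234),.064)),inv(p,atz("top",t2(281,108),.075)))
E
python3 fit.py
```

```text
[ 0.4832946   0.07219445 -0.13958372 -0.15712866 -0.00121395]
[[-1.5, -0.6], [-1.1, 0.3], [-1.7, -0.3], [-1.3, -2.5], [-0.1, 0.2], [-1.8, -2.0], [0.2, -1.3], [-0.2, -0.4], [-0.3, 1.8], [-1.2, -1.1], [-1.4, 0.2], [-0.7, -1.5], [-1.4, -1.2], [0.0, -1.5], [-0.5, 0.3]]
piv [ 0.65871549 -0.00116349  0.07054486] [ 0.1839211  -0.048238    0.07054486] [-0.8  0.7 -0.9 -0.1]
rol [0.58843179 0.00840929 0.05221919] [ 0.11298911 -0.04853696  0.05221919] [-0.7  0.5 -0.8 -0.1]
notch [0.48207134 0.06952962 0.09855272] [-0.00084061 -0.00280911  0.09855272] [-0.5  0.4 -0.6 -0. ]
fin [0.51733874 0.32953778 0.15805017] [-0.00209138  0.259577    0.15805017] [-0.9  0.5 -0.9  0. ]
roller at z.064 [ 0.11256016 -0.04945687  0.064     ] [ 0.1847101  -0.04977349  0.075     ]
```

```bash
cat >> h.py <<'E'
p=np.array([0.4833,0.0722,-0.1396])
def pose():
    s=ctrl.get_state(); return s,np.array(s["position"]),R.from_rotvec(s["tool_rot"]).as_matrix()
def to(S):
    s,x,M=pose(); W=st(p,S); print("t",s["time"],"at st",np.round(inv(p,x),4),"shift tool cm",np.round(M.T@(W-x)*100,2))
    a=np.arctan2(M[1,1],M[0,1])-p[2]  # tool y dir vs station x
    print("tool y angle vs st x",a,"norm to pi",(a+np.pi/2)%np.pi-np.pi/2,"q",np.round(s["joint_positions"],2),"F",np.round(s["ft_force"],2));
E
python3 - <<'E'
from h import *
s,x,M=pose();print(M.round(3))
to((0,.32,.25)); to((0,-.29,.25))
E
```

```text
[[-0.974  0.225 -0.   ]
 [ 0.225  0.974 -0.001]
 [-0.    -0.001 -1.   ]]
t 0.15 at st [-0.412   0.5084  0.2297] shift tool cm [-42.68 -15.18  -2.  ]
tool y angle vs st x 1.4836399143993186 norm to pi 1.4836399143993186 q [-1.33  0.32 -0.07  1.45  0.02  1.37 -0.06] F [-0.14 -0.71  0.05]
t 0.15 at st [-0.412   0.5084  0.2297] shift tool cm [-47.99 -75.95  -1.92]
tool y angle vs st x 1.4836399143993186 norm to pi 1.4836399143993186 q [-1.33  0.32 -0.07  1.45  0.02  1.37 -0.06] F [-0.14 -0.71  0.05]
```

Emit:
play_rows:
  motion:
    - [1,-3,0,0,0.05]
    - [1,-5,0,0,0.08]
    - [1,-5,0,0,0.08]
    - [1,-5,0,0,0.08]
    - [1,-5,0,0,0.08]
    - [1,-5,0,0,0.08]
    - [1,-5,0,0,0.08]
    - [1,-5,0,0,0.08]
    - [1,-5,0,0,0.08]
    - [1,-5,0,0,0.08]
    - [1,-5,0,0,0.08]
    - [1,-5,0,0,0.08]
    - [1,-5,0,0,0.08]
    - [1,-5,0,0,0.08]
    - [1,-5,0,0,0.08]
    - [1,-5,0,0,0.08]
    - [1,-5,0,0,0.08]
    - [1,-5,0,0,0.08]
    - [1,-5,0,0,0.07]
    - [1,-2,0,0,0.004]
  force: 20

```text
time: 2.65
position: [0.6468, -0.0737, 0.2309]
tool_rot: [2.378, 2.05, -0.003]
ft_force: [-0.8, 0.4, -0.5]
grip_width: 0.01
```

Run:
```python
from h import *
to((0,-.285,.23))
```

```text
t 2.65 at st [ 0.1822 -0.1217  0.2309] shift tool cm [-16.48 -18.08   0.12]
tool y angle vs st x -0.00857685150533724 norm to pi -0.008576851505337268 q [-0.36  0.35  0.56  1.47 -0.19  1.38  0.06] F [-0.81  0.43 -0.47]
```

Emit:
play_rows:
  motion:
    - [1,-2,-2,0,-0.009]
    - [1,-3.5,-4,0,0]
    - [1,-4,-4,0,0]
    - [1,-4,-4,0,0]
    - [1,-2,-3,0,0]
    - [1,-1,-1,0,0]
    - [1,0,0,2,0]
    - [1,0,0,4,0]
    - [1,0,0,4,0]
    - [1,0,0,4,0]
    - [1,0,0,2.6,0]
    - [1,0,0,0,0]

```text
time: 4.15
position: [0.4468, -0.2058, 0.0627]
tool_rot: [-2.358, -2.071, 0.005]
ft_force: [-0.1, -0.2, -0.8]
grip_width: 0.007
```

Run:
```python
from h import *
to((0,-.13,.065))
for n in("scene","top"): cv2.imwrite(f"pics/{n}1.png",optics.get_image(n)[:,:,::-1])
```

```text
t 4.15 at st [ 0.0025 -0.2804  0.0627] shift tool cm [15.04 -0.1  -0.23]
tool y angle vs st x 0.010118750726132691 norm to pi 0.010118750726132664 q [-0.25  0.17  0.68  2.04 -0.12  0.98  0.36] F [-0.13 -0.19 -0.78]
```

View pics/scene1.png

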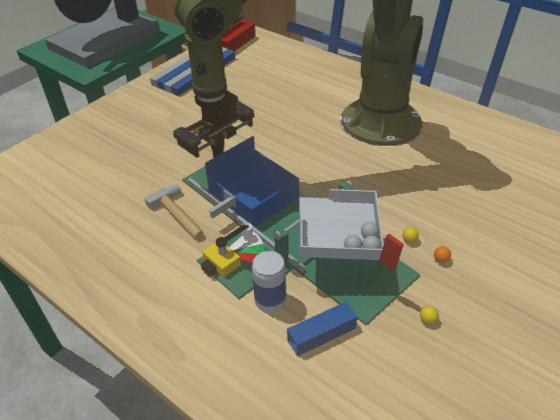

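View pics/top1.png

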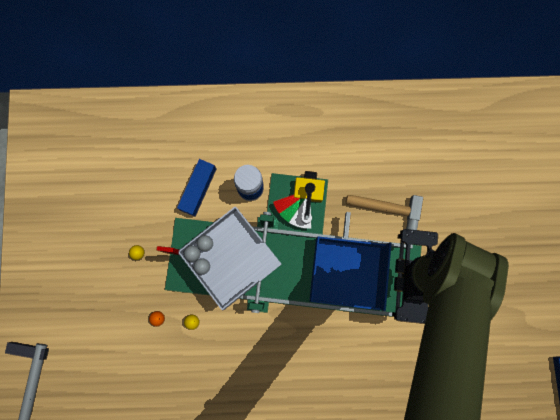

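Emit:
play_rows:
  motion:
    - [1,1,-0.2,0,0.01]
    - [1,1,0,0,0]
    - [1,1,0,0,0]
    - [1,0.7,0,0,0]
    - [1,0.7,0,0,0]
    - [1,0.7,0,0,0]
    - [1,0.7,0,0,0]
    - [1,0.7,0,0,0]
    - [1,0.7,0,0,0]
    - [1,0.7,0,0,0]
    - [1,0.7,0,0,0]
    - [1,0.7,0,0,0]
    - [1,0.7,0,0,0]
    - [1,0.7,0,0,0]
    - [1,0.7,0,0,0]
    - [1,0.7,0,0,0]
    - [1,0.4,0,0,0]
    - [1,0.2,0,0,0]
    - [1,0,0,0,0]

```text
time: 6.62
position: [0.4634, -0.0829, 0.065]
tool_rot: [2.372, 2.056, -0.002]
ft_force: [-1.8, -6.0, 2.8]
grip_width: 0.004
```

Run:
```python
from h import *
to((0,-.13,.065))
for n in("scene","top"): cv2.imwrite(f"pics/{n}2.png",optics.get_image(n)[:,:,::-1])
im=cv2.imread("pics/top2.png");cv2.imwrite("pics/t3.png",cv2.resize(im[160:325,240:430],None,fx=4,fy=4,interpolation=cv2.INTER_CUBIC)[:600])
```

```text
t 6.625 at st [ 0.0018 -0.1564  0.065 ] shift tool cm [ 2.64 -0.19 -0.01]
tool y angle vs st x -0.0027567984123265665 norm to pi -0.0027567984123266775 q [-0.43  0.1   0.58  2.09 -0.06  0.97  0.04] F [-1.8  -6.01  2.79]
```

View pics/t3.png

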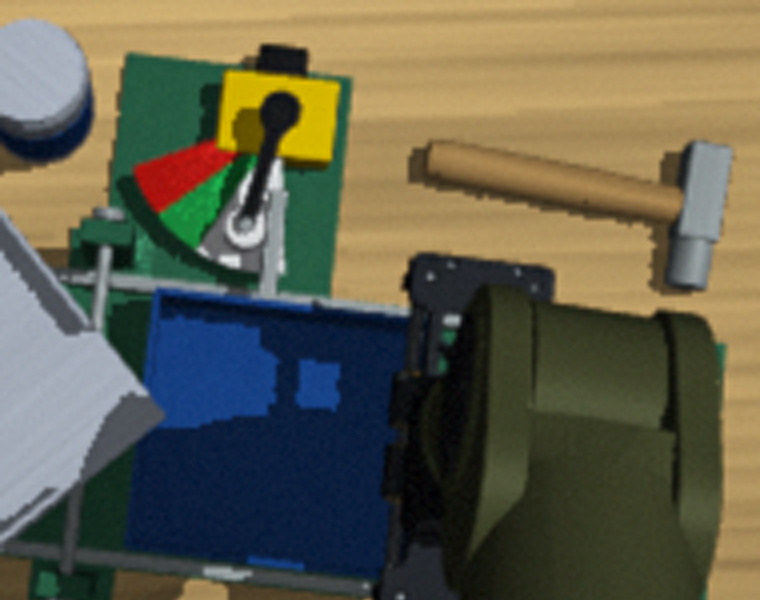

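```bash
cat > ang.py <<'E'
from h import *
import sys
a,b=map(float,sys.argv[1:3])
t2=lambda a,b:(240+a/4,160+b/4)
P=np.array([.184,-.049]); r=inv(p,atz("top",t2(a,b),.064))
print(r,"theta",np.arcsin((r[1]-P[1])/.07), np.arctan2(r[1]-P[1],P[0]-r[0]))
E
python3 ang.py 246 222; python3 ang.py 266 234
```

```text
[ 0.11819881 -0.03725801  0.064     ] theta 0.16853942952971954 0.17658769374367458
[ 0.1125564  -0.04946129  0.064     ] theta -0.006589848114150722 -0.0064565558892398815
```

Emit:
play_rows:
  motion:
    - [1,0.4,0,0,0]
    - [1,0.6,0,0,0]
    - [1,0.6,0,0,0]
    - [1,0.5,0,0,0]
    - [1,0.2,0,0,0]
    - [1,0,0,0,0]

```text
time: 7.48
position: [0.4664, -0.061, 0.065]
tool_rot: [2.373, 2.055, -0.003]
ft_force: [-2.7, -7.3, 3.6]
grip_width: 0.007
```

Run:
```python
from h import *
to((0,-.13,.065))
for n in("scene","top"): cv2.imwrite(f"pics/{n}3.png",optics.get_image(n)[:,:,::-1])
im=cv2.imread("pics/top3.png");cv2.imwrite("pics/t4.png",cv2.resize(im[160:325,240:430],None,fx=4,fy=4,interpolation=cv2.INTER_CUBIC)[:600])
im=cv2.imread("pics/scene3.png");cv2.imwrite("pics/s4.png",cv2.resize(im[180:300,170:330],None,fx=4.5,fy=4.5,interpolation=cv2.INTER_CUBIC)[:600])
```

```text
t 7.475 at st [ 0.0018 -0.1343  0.065 ] shift tool cm [ 0.43 -0.18 -0.  ]
tool y angle vs st x -0.003486144314390427 norm to pi -0.003486144314390316 q [-0.46  0.1   0.56  2.09 -0.06  0.97 -0.01] F [-2.67 -7.3   3.64]
```

View pics/t4.png

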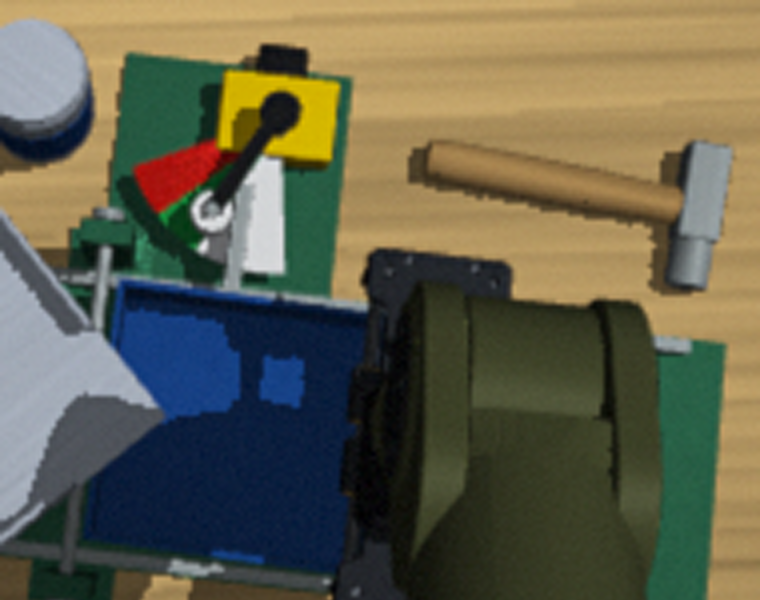

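View pics/s4.png

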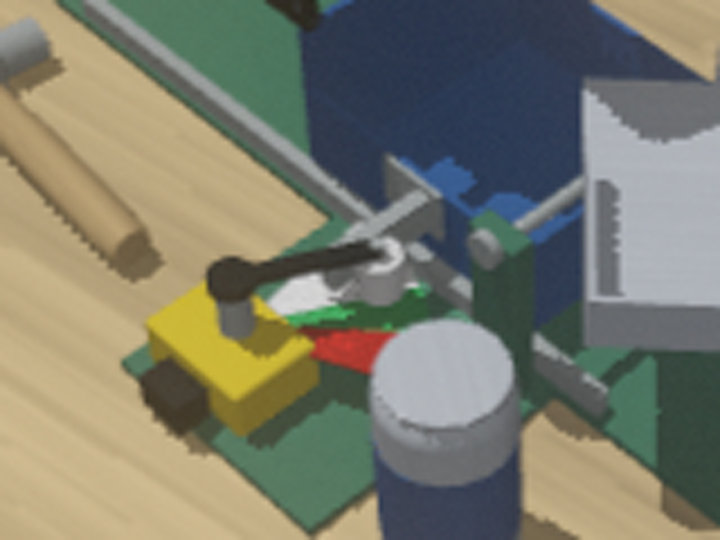

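```bash
python3 ang.py 212 210
```

```text
[ 0.12293005 -0.01700665  0.064     ] theta 0.47467327186591984 0.48256891400198904
```

Emit:
play_rows:
  motion:
    - [1,0.3,0,0,0]
    - [1,0.3,0,0,0]
    - [1,0.2,0,0,0]
    - [1,0,0,0,0]
    - [1,0,0,0,0]

```text
time: 8.2
position: [0.4672, -0.0539, 0.065]
tool_rot: [2.373, 2.054, -0.005]
ft_force: [-1.9, -9.6, 3.5]
grip_width: 0.007
```

Run:
```python
from h import *
to((0,-.13,.065))
for n in("scene","top"): cv2.imwrite(f"pics/{n}4.png",optics.get_image(n)[:,:,::-1])
im=cv2.imread("pics/top4.png");cv2.imwrite("pics/t5.png",cv2.resize(im[160:325,240:430],None,fx=4,fy=4,interpolation=cv2.INTER_CUBIC)[:600])
```

```text
t 8.2 at st [ 0.0016 -0.1271  0.065 ] shift tool cm [-0.29 -0.16  0.  ]
tool y angle vs st x -0.004161731229226473 norm to pi -0.004161731229226362 q [-0.47  0.1   0.55  2.09 -0.06  0.97 -0.03] F [-1.85 -9.59  3.5 ]
```

View pics/t5.png

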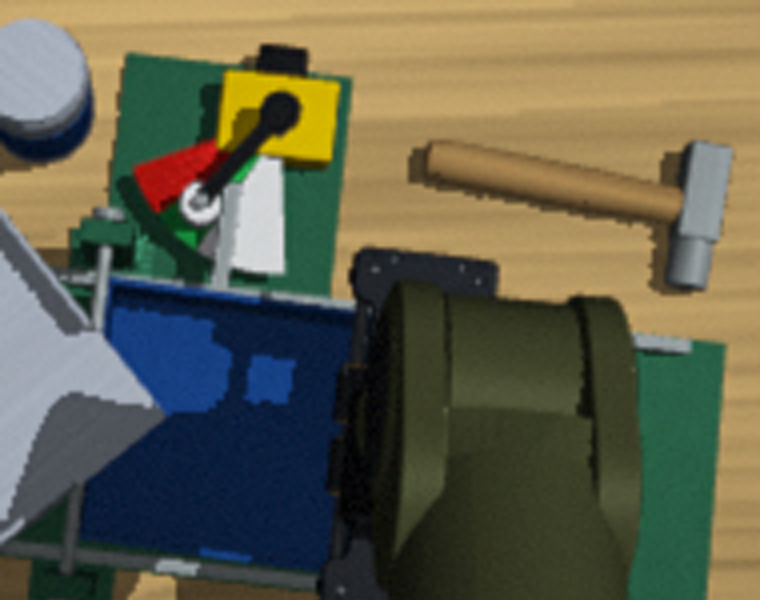

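```bash
python3 ang.py 200 201
```

```text
[ 0.12737182 -0.00954208  0.064     ] theta 0.5988398100982278 0.6085680165775864
```

Emit:
play_rows:
  motion:
    - [1,-0.5,0,0,0]
    - [1,-1.5,0,0,0]
    - [1,-2,0,0,0]
    - [1,0,0,-2,0]
    - [1,0,0,-4,0]
    - [1,0,0,-5,0]
    - [1,0,0,-5,0]
    - [0.5,0,0,-2.5,0]
    - [0.5,2,0,0,0]
    - [0.5,5,0,0,0]
    - [0.5,5,0,0,0]
    - [0.5,5,0,0,0]
    - [0.5,5,0,0,0]
    - [0.5,5,0,0,0]
    - [0.5,5,0,0,0]
    - [0.5,5,0,0,0]
    - [0.5,2,0,0,0]
    - [0.5,1,0,0,0]
    - [0.3,0,0,0,0]

```text
time: 10.68
position: [0.5186, 0.3052, 0.2495]
tool_rot: [2.373, 2.058, -0.001]
ft_force: [-0.2, -1.1, -0.4]
grip_width: 0.551
```

Run:
```python
from h import *
to((-.001,.242,.133))
s,x,M=pose()
im=optics.get_image("wrist");cv2.imwrite("pics/w5.png",im[:,:,::-1])
for n in("scene","top"): cv2.imwrite(f"pics/{n}5.png",optics.get_image(n)[:,:,::-1])
c=optics.calibration("wrist")
H=np.eye(4);H[:3,:3]=M;H[:3,3]=x;T=H@c["hand_eye"]
for P in[(-.001,.242,.161),(-.001,.26,.161),(-.001,.224,.161)]:
    q=T[:3,:3].T@(st(p,P)-T[:3,3]);q=c["K"]@q;print(q[:2]/q[2])
im=cv2.imread("pics/top5.png");cv2.imwrite("pics/t6.png",cv2.resize(im[160:325,240:430],None,fx=4,fy=4,interpolation=cv2.INTER_CUBIC)[:600])
```

```text
t 10.675 at st [0.0025 0.2356 0.2495] shift tool cm [ 0.64 -0.35 11.65]
tool y angle vs st x -0.0022885288568366136 norm to pi -0.0022885288568366136 q [-0.78  0.21  0.24  1.56 -0.05  1.38 -0.68] F [-0.16 -1.11 -0.35]
[270.8225272  207.51941904]
[270.66982498 184.46868745]
[270.9688018  229.59988697]
```

View pics/w5.png

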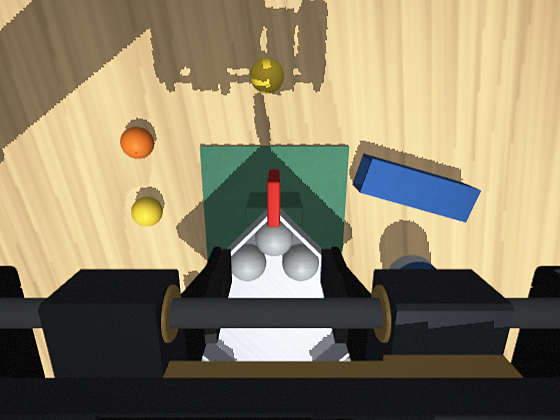

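View pics/scene5.png

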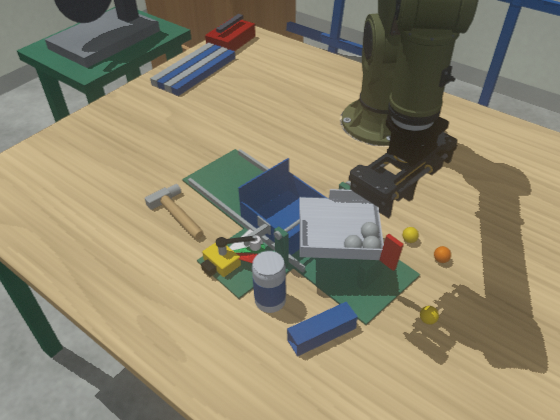

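View pics/t6.png

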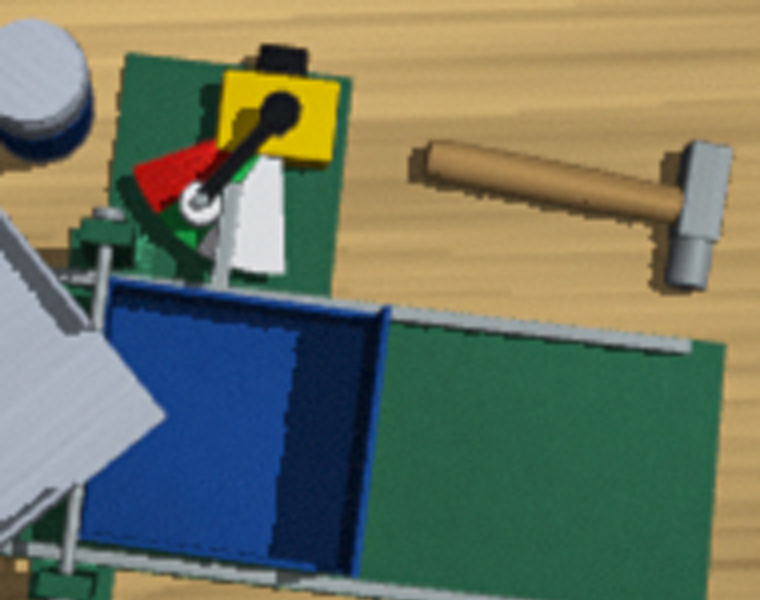

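Run:
```python
from h import *
s,x,M=pose()
c=optics.calibration("wrist")
H=np.eye(4);H[:3,:3]=M;H[:3,3]=x;T=H@c["hand_eye"]
im=cv2.imread("pics/w5.png")
for P in[(-.001,.26,.161),(-.001,.224,.161),(-.001,.26,.116),(-.006,.26,.161),(.004,.26,.161)]:
    q=T[:3,:3].T@(st(p,P)-T[:3,3]);q=c["K"]@q;print(P,q[:2]/q[2])
cv2.imwrite("pics/w6.png",cv2.resize(im[150:260,225:325],None,fx=5,fy=5,interpolation=cv2.INTER_CUBIC))
```

```text
(-0.001, 0.26, 0.161) [270.05834443 183.27444375]
(-0.001, 0.224, 0.161) [270.45868217 228.4313967 ]
(-0.001, 0.26, 0.116) [270.86353227 171.21568382]
(-0.006, 0.26, 0.161) [263.34444152 183.29825853]
(0.004, 0.26, 0.161) [276.77246304 183.2506282 ]
```

View pics/w6.png

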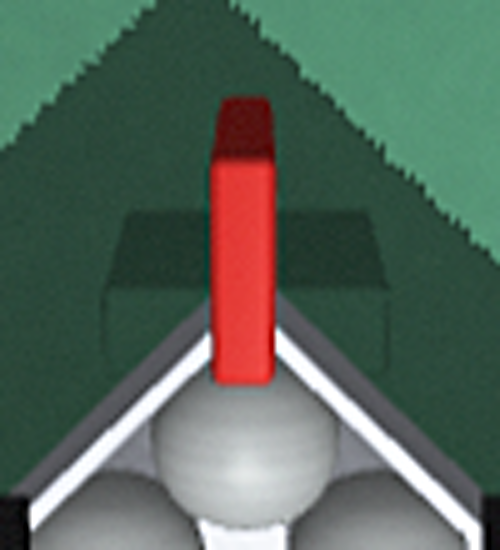

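Emit:
play_rows:
  motion:
    - [0.4,0.7,-0.1,1,0]
    - [0.4,0,0,3,0]
    - [0.4,0,0,3,0]
    - [0.4,0,0,2.5,0]
    - [0.4,0,0,1.5,0]
    - [0.4,0,0,0.6,0]
    - [0.4,0,0,0,0]
    - [0.4,0,0,0,0]

```text
time: 11.82
position: [0.5189, 0.3137, 0.1347]
tool_rot: [2.372, 2.059, 0.003]
ft_force: [-0.5, 0.6, 0.7]
grip_width: 0.6
```

Run:
```python
from h import *
to((.0015,.243,.133))
cv2.imwrite("pics/w7.png",optics.get_image("wrist")[:,:,::-1])
```

```text
t 11.825 at st [0.0016 0.2441 0.1347] shift tool cm [-0.11 -0.01  0.17]
tool y angle vs st x -0.0013972869452675563 norm to pi -0.0013972869452676395 q [-0.78  0.29  0.22  1.69 -0.07  1.16 -0.67] F [-0.49  0.58  0.69]
```

View pics/w7.png

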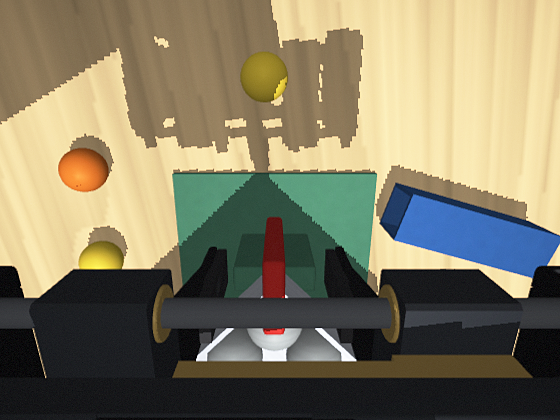

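Emit:
play_rows:
  motion:
    - [1,0,0,0,0]
    - [1,0,0,0,0]
    - [1,0,0,0,0]
    - [1,0,0,0,0]
    - [1,0,0,0,0]
    - [1,0,0,0,0]
  force: 20

```text
time: 12.62
position: [0.5179, 0.3133, 0.1336]
tool_rot: [-2.372, -2.059, 0.001]
ft_force: [-0.7, 0.2, 0.9]
grip_width: 0.113
```

Run:
```python
from h import *
to((.0015,.243,.133))
# arc of grasp point
for th in np.arange(0,.56,.05):
    c,s=np.cos(th),np.sin(th);print(round(th,2),np.round([(198*c-45*s-198)/10,(198*s+45*c-45)/10],2))
```

```text
t 12.625 at st [0.0007 0.2436 0.1336] shift tool cm [-0.06  0.08  0.06]
tool y angle vs st x -0.0012863885415695664 norm to pi -0.0012863885415694831 q [-0.78  0.29  0.22  1.7  -0.07  1.16 -0.67] F [-0.74  0.17  0.93]
0.0 [0. 0.]
0.05 [-0.25  0.98]
0.1 [-0.55  1.95]
0.15 [-0.89  2.91]
0.2 [-1.29  3.84]
0.25 [-1.73  4.76]
0.3 [-2.21  5.65]
0.35 [-2.74  6.52]
0.4 [-3.32  7.36]
0.45 [-3.93  8.16]
0.5 [-4.58  8.94]
0.55 [-5.27  9.69]
```

Emit:
play_rows:
  motion:
    - [1,-0.12,0,-0.49,0]
    - [1,-0.13,0,-0.49,0]
    - [1,-0.15,0,-0.49,0]
    - [1,-0.15,0,-0.48,0]
    - [1,-0.17,0,-0.48,0]
    - [1,-0.17,0,-0.48,0]
    - [1,-0.2,0,-0.47,0]
    - [1,-0.2,0,-0.46,0]
    - [1,-0.22,0,-0.46,0]
    - [1,-0.22,0,-0.46,0]
    - [1,-0.24,0,-0.45,0]
    - [1,-0.24,0,-0.44,0]
    - [1,0,0,0,0]

```text
time: 14.25
position: [0.5148, 0.2919, 0.1912]
tool_rot: [-2.371, -2.059, -0.002]
ft_force: [-1.7, 5.0, -0.3]
grip_width: 0.111
```

Run:
```python
from h import *
to((.0007,.2436-.0332,.1336+.0736))
for n in("scene","top"): cv2.imwrite(f"pics/{n}8.png",optics.get_image(n)[:,:,::-1])
```

```text
t 14.25 at st [0.0007 0.222  0.1912] shift tool cm [-1.15  0.01 -1.6 ]
tool y angle vs st x -0.0010269712416469123 norm to pi -0.0010269712416468568 q [-0.77  0.22  0.24  1.66 -0.05  1.26 -0.66] F [-1.71  5.   -0.33]
```

View pics/scene8.png

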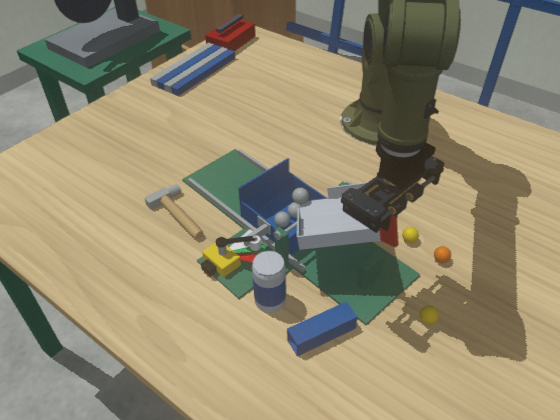

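Emit:
play_rows:
  motion:
    - [1,-0.26,0,-0.44,0]
    - [1,-0.27,0,-0.44,0]
    - [1,-0.28,0,-0.42,0]
    - [1,-0.3,0,-0.42,0]
    - [1,-0.3,0,-0.4,0]
    - [1,-0.31,0,-0.4,0]
    - [1,0,0,0,0]
    - [1,0,0,0,0]
    - [1,0,0,0,0]

```text
time: 15.48
position: [0.5125, 0.275, 0.2164]
tool_rot: [-2.371, -2.059, -0.002]
ft_force: [-2.9, 4.4, 0.3]
grip_width: 0.114
```

Run:
```python
from h import *
to((.0007,.2436-.0332,.1336+.0736))
for n in("scene","top"): cv2.imwrite(f"pics/{n}9.png",optics.get_image(n)[:,:,::-1])
im=cv2.imread("pics/scene9.png");cv2.imwrite("pics/s9.png",cv2.resize(im[130:330,150:420],None,fx=2.9,fy=2.9,interpolation=cv2.INTER_CUBIC))
im=cv2.imread("pics/top9.png");cv2.imwrite("pics/t9.png",cv2.resize(im[160:325,240:430],None,fx=4,fy=4,interpolation=cv2.INTER_CUBIC)[:600])
```

```text
t 15.475 at st [0.0006 0.2049 0.2164] shift tool cm [0.55 0.01 0.92]
tool y angle vs st x -0.000826660265952267 norm to pi -0.0008266602659523503 q [-0.75  0.18  0.25  1.66 -0.05  1.31 -0.64] F [-2.89  4.41  0.27]
```

View pics/s9.png

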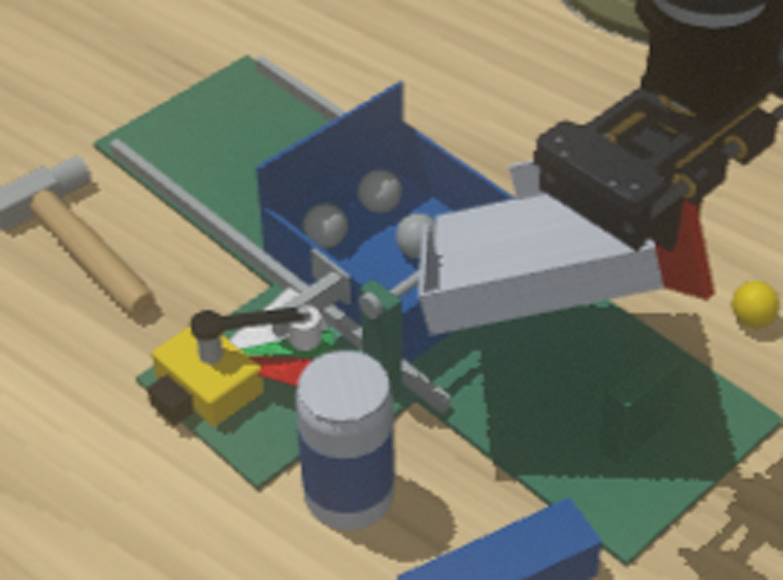

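View pics/t9.png

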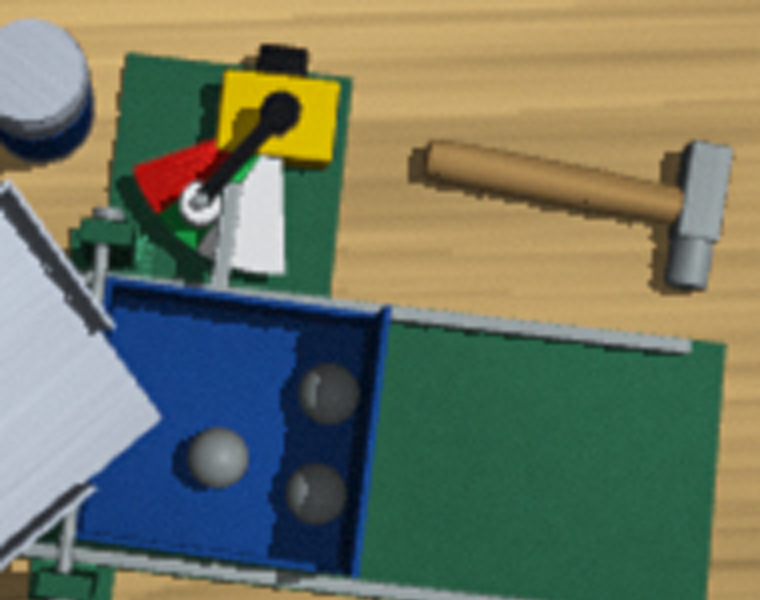

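Emit:
play_rows:
  motion:
    - [1,0.31,0,0.4,0]
    - [1,0.3,0,0.4,0]
    - [1,0.3,0,0.42,0]
    - [1,0.28,0,0.42,0]
    - [1,0.27,0,0.44,0]
    - [1,0.26,0,0.44,0]
    - [1,0.24,0,0.44,0]
    - [1,0.24,0,0.45,0]
    - [1,0.22,0,0.46,0]
    - [1,0.22,0,0.46,0]
    - [1,0.2,0,0.46,0]
    - [1,0.2,0,0.47,0]
    - [1,0.17,0,0.48,0]
    - [1,0.17,0,0.48,0]
    - [1,0.15,0,0.48,0]
    - [1,0.15,0,0.49,0]
    - [1,0.13,0,0.49,0]
    - [1,0.12,0,0.4,0]
    - [1,0,0,0.05,0]
    - [1,0,0,0,0]

```text
time: 18.08
position: [0.5176, 0.3109, 0.1348]
tool_rot: [2.373, 2.057, -0.006]
ft_force: [-9.6, -4.4, 8.8]
grip_width: 0.109
```

Run:
```python
from h import *
to((.0007,.2436,.1336))
for n in("scene","top"): cv2.imwrite(f"pics/{n}10.png",optics.get_image(n)[:,:,::-1])
im=cv2.imread("pics/scene10.png");cv2.imwrite("pics/s10.png",cv2.resize(im[130:330,150:420],None,fx=2.9,fy=2.9,interpolation=cv2.INTER_CUBIC))
```

```text
t 18.075 at st [0.0008 0.2411 0.1348] shift tool cm [ 0.25 -0.01  0.12]
tool y angle vs st x -0.0025950031661778894 norm to pi -0.0025950031661778894 q [-0.78  0.29  0.23  1.7  -0.07  1.17 -0.67] F [-9.59 -4.4   8.85]
```

View pics/s10.png

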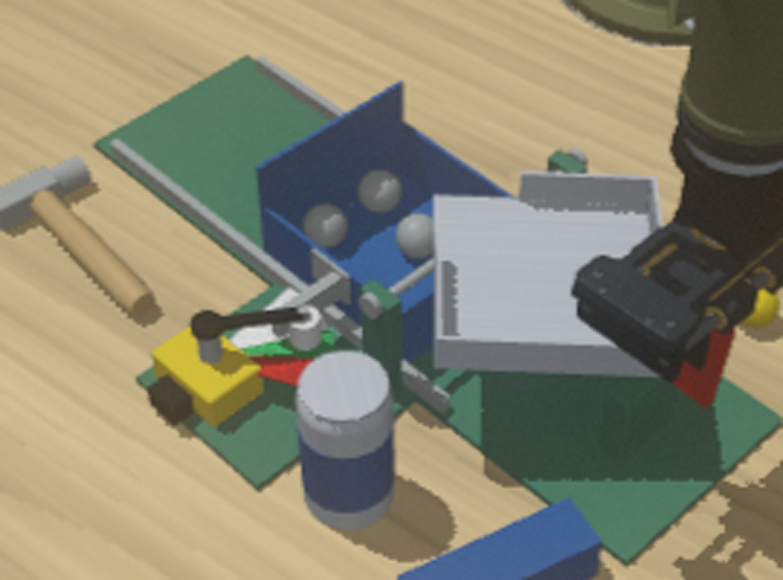

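Emit:
play_rows:
  motion:
    - [0.9,0,0,0,0]
    - [0.8,0,0,0,0]
    - [0.6,0,0,0,0]
    - [0.5,0,0,0,0]
    - [0.5,0,0,0,0]
    - [0.5,0,0,-1,0]
    - [0.5,0,0,-2,0]
    - [0.5,0,0,-3,0]
    - [0.5,0,0,-4,0]
    - [0.5,0,0,-4,0]
    - [0.5,4,0,0,0]
    - [0.5,5,0,0,0]
    - [0.5,4,0,0,0]
    - [0.5,0,0,0,0]
    - [0.5,0,0,0,0]

```text
time: 20.05
position: [0.5369, 0.4412, 0.2743]
tool_rot: [2.372, 2.058, 0.0]
ft_force: [0.9, -0.5, 0.2]
grip_width: 0.502
```

Run:
```python
from h import *
to((.0007,.2436,.1336))
for n in("scene","top"): cv2.imwrite(f"pics/{n}11.png",optics.get_image(n)[:,:,::-1])
im=cv2.imread("pics/scene11.png");cv2.imwrite("pics/s11.png",cv2.resize(im[130:330,150:420],None,fx=2.9,fy=2.9,interpolation=cv2.INTER_CUBIC))
im=cv2.imread("pics/top11.png");cv2.imwrite("pics/t11.png",cv2.resize(im[160:325,240:430],None,fx=4,fy=4,interpolation=cv2.INTER_CUBIC)[:600])
```

```text
t 20.05 at st [0.0018 0.3729 0.2743] shift tool cm [-12.92  -0.09  14.08]
tool y angle vs st x -0.0019262780949228786 norm to pi -0.0019262780949229619 q [-0.86  0.4   0.19  1.26 -0.08  1.48 -0.82] F [ 0.89 -0.48  0.23]
```

View pics/s11.png

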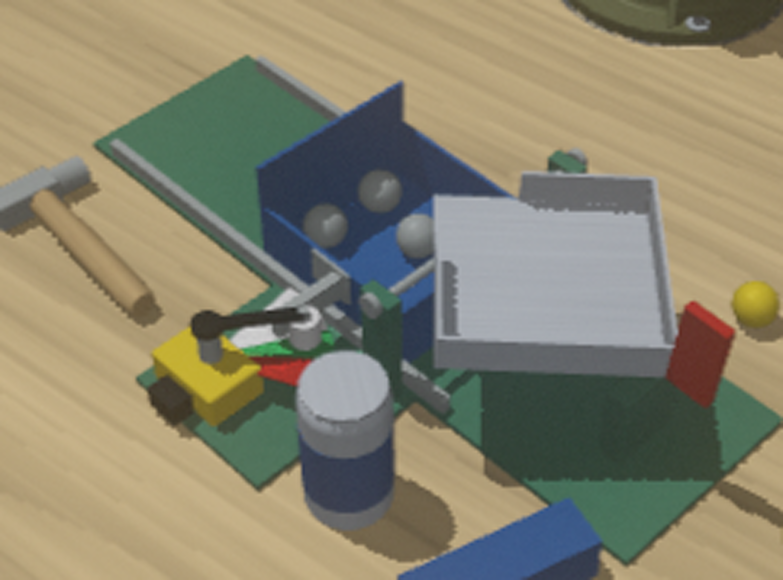

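View pics/t11.png

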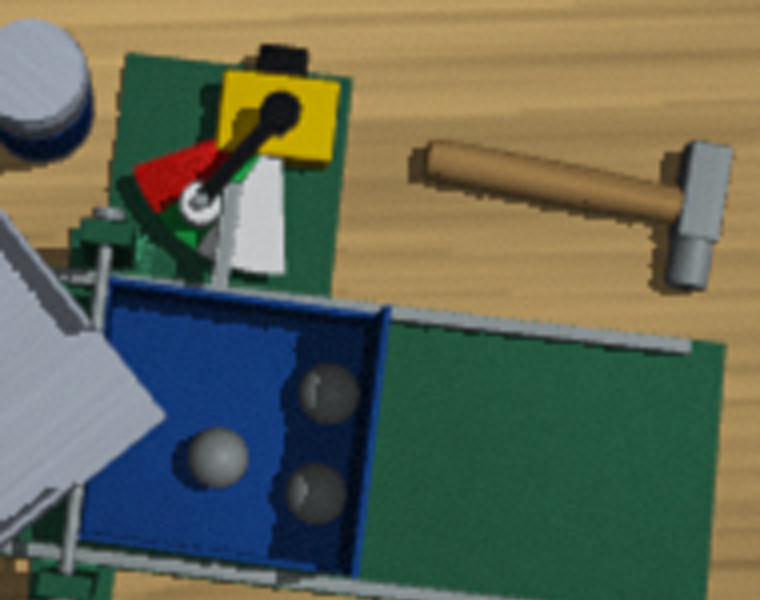

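The pan is back where it started. All three balls are in the bin, the roller at (200,201) in the crop is unchanged in the green, and the gripper is clear.

```bash
python3 -c "
from bench import ticket
print(ticket.close_job())"
```

```text
the job is handed in; nothing more can be done
None
```

I pushed the bin onto the switch, raised the pan to about 0.45 rad so all three steel balls ran into the bin, lowered it onto its rest and let go. I handed the job in at about 20 s; the hand-in gives no verdict.

- **Roller arm:** I measured it at about 0.61 rad from the top image, in the green. It looked the same in every later top view.
- **Balls:** all three lie on the bin floor. The yellow and orange balls were not touched.
- **Pan:** the grip and rim are at the same pixels as at the start. The wrist force read about 9 N upward before release, which fits the pan resting.
- **Bystanders:** the can and hammer look unmoved in the last views, and so does the part of the tube I could see.
- **Robot:** the gripper is clear of everything.

The grip sat about 2.5 mm off its starting position along the track before I let go, because the fin had turned or slipped slightly in the jaws. The pan still returned to its starting position. No other check failed or disagreed.

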